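Slide the loose shelf onto the right rails of the jar rack

ROBOT

A 6-joint arm with a two-finger parallel gripper is mounted at the origin on a cart in front of the work surface, level with it; the furniture and walls round the work are solid. World frame = base frame: x ahead of the robot, y to its left, z up, the work surface at z = 0. Lengths are in m, angles in rad, forces in N, time in s.
With the tool pointing down it reaches from about 0.35 to 0.85 m from the base axis. Payload 8.1 kg.
Tool frame: the origin (TCP) lies on the centre line of the jaws, within the pads' length; the fingertips stand robot.tips_ahead ahead of it and the grasp point (between the pads) lies 8 mm behind it (robot.tips_ahead is the distance from the TCP to the fingertips, in m); z points along the fingers, y is the direction in which the jaws open and shut (so a half turn about z gives the same grasp; the last joint's range is limited). The gripper opens to 93 mm and grips with 3 to 60 N. Pads are 15 mm wide; open, the fingers measure 128 mm over their backs; the gripper's body (75 mm by 188 mm) begins 65 mm behind the grasp point.
Start: joints at [-1.402, 0.13, 1.488, -0, 1.523, -0.085], TCP at [0.151, -0.581, 0.23] pointing down, gripper open.
Joint ranges: [-2.96, 2.96], [-0.89, 2.26], [0.02, 2.5], [-1.34, 4.48], [0, 2.73], [-2.66, 2.66]. Speed limits (rad/s): [2.39, 2.39, 2.79, 3.14, 3.14, 3.14].

INTERFACE

Orientations are given as a rotation vector (axis times angle).
In Python, from plant import monitor, eyes, job, robot gives the robot as it stands.
- The arm moves only by the tool servo_tool, never from a script. Its argument "plan" is a list that holds one entry, the list of rows, each a list of 7 numbers: the closure, from -1 (fully open) to 1 (shut), so that 0 is half open, then the shift along the world's x, y, z in mm, then the turn, a rotation vector about the world's x, y, z in rad. In form: [[[hand, dx, dy, dz, ax, ay, az], ...]]. A call has 1 to 12 rows; each row shifts and turns the commanded pose from where the row before left it; what a row does not reach is not made up. A row lasts 1/10 s, in which the tool goes at most 50 mm and 8.59 degrees, less where a joint would pass 70% of its speed; a pose out of reach is approached as far as the arm can. A call with a gripper value outside its range is refused whole. The fingers move at their own pace and stop on an object; "force" is the grip in N (left out, the last holds). Time passes only in rows, so rows that do not move let the fingers close. It gives the time, the measured TCP pose, the force and the opening at its end, in the units of the state.
- monitor.read_state(): the state, without advancing time (a new reading comes with each control period).
- eyes.read_camera(name): name is "side" or "top"; returns the picture (400x640x3 uint8, red, green, blue); there is no depth.
- eyes.camera_info(name): a dict with "mtx" (3x3 intrinsics, pixels), "R" (3x3) and "t" (3): a world point X has camera coordinates R X + t. Camera axes: x right, y down, z forward; pixel columns grow to the right and rows downward; lengths in m; the calibration is good to about 2 mm. A picture is of the moment at which its call begins. camera_info takes no time and is no camera call.
- job.close_job(): hands the job in, once; it reports no verdict.
The state is a dict: "t": time; "q": joint angles; "dq": joint speeds; "joint_torque": joint torques, N m; "tool_pos": TCP position; "orientation": TCP orientation; "force": force on the tool from outside, world axes, zero at the start; "wrist_torque": the same for the moment, N m; "opening": finger opening in m.
Only numpy, scipy, OpenCV 4.12 (cv2) and the standard library are available. Lean on these libraries where they do the work, as an engineer would, in place of code of your own. Each camera call takes 0.05 s, during which the arm holds its last target. There are 200 camera calls.

TASK

Fit the loose bare-metal shelf into the small jar rack as a cover over the jar that stands in it: use the lowest of the three rail pairs on which the shelf still clears that jar. Slide it in from the front and push it home gently until the soft buffer at the back yields a few millimetres, without driving the buffer to the end of its 8 mm stroke or forcing anything. Let go with the shelf lying flat on its rails against the buffer, and do not push against any of the three jars.

Things in the scene. Friction and masses are not known exactly. Their poses are not given: they have to be found in the camera images.
- rack: Grey sheet-metal jar rack screwed to the bench, front open. Origin: middle of the front opening, at bench height; x points into the rack (the way the shelf slides), y left as one looks in, z up. Side panels 190 mm high, 163 mm deep, 146 mm apart inside (3 mm play each side of the shelf); their front edges flare outward over the 20 mm in front of the opening, above 75 mm.
- rack_rails (a point): Point in the front opening at the height of the middle rails (124 mm), rack axes. There are three pairs of level ledge rails; their upper faces are 94, 124 and 154 mm above the bench. Each ledge is 12 mm wide, 3 mm thick, and runs from x = 1 to 144 mm of the rack along both side panels.
- buffer (a joint): Travel in m of two upright rubber strips at the back of the rack (y = -45 and +45 mm, 87 to 172 mm high) that the shelf's rear edge meets: 0 free, 0.008 bottomed. Yields at about 4 N, 6.5 N at full stroke; stays where pushed. Their free front faces lie 100 to 125 mm behind the rack's front, set differently each time and not measured: feel for them.
- rack_bay (a point): Point on the bench inside the rack, 65 mm behind the front opening, midway between the side panels: the jar in the rack stands here (within 15 mm).
- sheet: The loose bare-metal shelf, 0.11 to 0.18 kg, flat on the bench at the start: sheet 140 x 140 x 4 mm with a tongue 20 mm wide, 4 mm thick, 88 mm long from its front edge, ending in an upright tab that stays outside the rack. Origin: underside, middle of the square; x points to its plain rear edge, which enters the rack first; z up. Centre of mass about 14 mm in front of the origin.
- sheet_tab (a point): Middle of the upright finger tab by which to hold the shelf: x = -138 mm, 28 mm above the underside. The tab is 30 mm long (x), 9 mm thick (y) and stands from 3 to 50 mm above the underside. Same axes as the shelf.
- sheet_rear (a point): Middle of the shelf's rear edge, at the underside (x = +70 mm). Same axes as the shelf. Lying on a rail pair its height is that pair's 94, 124 or 154 mm.
- low_jar: Low jar with a lid, 71 mm wide, 79 mm high. Origin: centre of its underside. One of the three jars, at random, stands in the rack, the other two on the open bench to the right. It calls for the rails at 94 mm.
- middle_jar: Middle-sized jar with a lid, 67 mm wide, 104 mm high. Origin: centre of its underside. It calls for the rails at 124 mm.
- tall_jar: Tall jar with a lid, 70 mm wide, 134 mm high. Origin: centre of its underside. It calls for the rails at 154 mm.

How it is judged:
On the way, in this order (a step that is already met when the one before it is completed fails the run):
1. the shelf is lifted off the bench (height (world z) of sheet above 0.05 m), for 0.1 s.
2. the shelf's rear edge has entered between the right rails from the front (x of sheet_rear in the frame of rack between 0.015 and 0.095 m and y of sheet_rear in the frame of rack between -0.008 and 0.008 m and angle between the x axis of sheet and the x axis of rack, either way round below 0.1 rad and ((horizontal distance between low_jar and rack_bay below 0.03 m and z of sheet_rear in the frame of rack between 0.089 and 0.114 m) or (horizontal distance between middle_jar and rack_bay below 0.03 m and z of sheet_rear in the frame of rack between 0.119 and 0.144 m) or (horizontal distance between tall_jar and rack_bay below 0.03 m and z of sheet_rear in the frame of rack between 0.149 and 0.174 m))), for 0.1 s.
3. the shelf has pushed the buffer in by 1.5 mm (x of sheet_rear in the frame of rack above 0.09 m and y of sheet_rear in the frame of rack between -0.008 and 0.008 m and angle between the x axis of sheet and the x axis of rack, either way round below 0.1 rad and value of joint buffer above 0.0015 m and ((horizontal distance between low_jar and rack_bay below 0.03 m and z of sheet_rear in the frame of rack between 0.089 and 0.114 m) or (horizontal distance between middle_jar and rack_bay below 0.03 m and z of sheet_rear in the frame of rack between 0.119 and 0.144 m) or (horizontal distance between tall_jar and rack_bay below 0.03 m and z of sheet_rear in the frame of rack between 0.149 and 0.174 m))), for 0.2 s.
At the end, for the whole second after the job is handed in: The shelf lies flat (0.04 rad), released and at rest on the lowest rail pair that clears the jar in the rack (94 low, 124 middle, 154 mm tall jar; rear edge -5 to +4 mm), straight in the rack within 0.1 rad and 8 mm, over 90 mm deep, with the buffer pressed in by over 1.5 mm (x of sheet_rear in the frame of rack above 0.09 m and y of sheet_rear in the frame of rack between -0.008 and 0.008 m and angle between the x axis of sheet and the x axis of rack, either way round below 0.1 rad and ((horizontal distance between low_jar and rack_bay below 0.03 m and z of sheet_rear in the frame of rack between 0.089 and 0.098 m) or (horizontal distance between middle_jar and rack_bay below 0.03 m and z of sheet_rear in the frame of rack between 0.119 and 0.128 m) or (horizontal distance between tall_jar and rack_bay below 0.03 m and z of sheet_rear in the frame of rack between 0.149 and 0.158 m)) and angle between sheet's own z axis and vertical below 0.04 rad and value of joint buffer above 0.0015 m and contact force between sheet and the fingers below 0.1 N and linear speed of sheet below 0.01 m/s); the robot touches nothing.
It fails at once if the buffer is driven to the end of its stroke (more than 7.5 mm) (value of joint buffer above 0.0075 m).
It fails at once if the shelf is forced against the rack with more than 25 N (contact force between sheet and rack above 25 N).
It fails at once if the low jar is pushed by the shelf or the robot with more than 4 N (contact force between low_jar and sheet above 4 N or contact force between low_jar and the fingers above 4 N or contact force between low_jar and the arm above 4 N).
It fails at once if the middle jar is pushed by the shelf or the robot with more than 4 N (contact force between middle_jar and sheet above 4 N or contact force between middle_jar and the fingers above 4 N or contact force between middle_jar and the arm above 4 N).
It fails at once if the tall jar is pushed by the shelf or the robot with more than 4 N (contact force between tall_jar and sheet above 4 N or contact force between tall_jar and the fingers above 4 N or contact force between tall_jar and the arm above 4 N).
It also fails if it takes over 64 s, if anything falls off the work surface, if the arm or the gripper's body presses on something with over 40 N, if the wrist force passes 120 N, or if a joint passes its speed limit or range.

## Working session

There is one attempt and no reset: what is moved stays moved. The work goes in short steps, Python scripts to look and compute and a tool call to move; the robot and the scene stay as the last step left them, time stands still between calls to the robot, and variables do not carry over. Pictures are saved under pics/ and viewed, about 8 in all and at most 12, crops included, and the job is handed in when it is done.

Besides the shell and the picture viewer there is one more tool, called after "Call:" as name([rows], argument=value, ...), one row to a line, values as JSON. servo_tool: Moves the arm, as the interface text tells. Its arguments: {"type":"object","properties":{"plan":{"type":"array"},"force":{"type":"number"}},"required":["plan"]}

```bash
mkdir -p pics; python3 - <<'E'
from plant import monitor, eyes, job, robot
import cv2
print(monitor.read_state()); print(robot.tips_ahead)
for n in("side","top"):
    cv2.imwrite(f"pics/{n}0.png",eyes.read_camera(n)[:,:,::-1]); i=eyes.camera_info(n); print(n,i)
E
```

```text
{'t': 0.0, 'q': array([-1.40241507e+00,  1.31128673e-01,  1.48922297e+00, -4.42674232e-05,
        1.52296290e+00, -8.54021984e-02]), 'dq': array([ 0.00109895, -0.00157657,  0.00032493, -0.00029623, -0.00038895,
       -0.00075072]), 'joint_torque': array([ 3.01986831e-03, -5.59841144e+01, -4.91751945e+01,  7.69541832e-02,
        3.56232037e-02, -1.57857198e-04]), 'tool_pos': array([ 0.15055935, -0.58027416,  0.22863773]), 'orientation': array([-3.11462918e+00, -3.97359051e-01,  1.81480107e-04]), 'force': array([ 0.23910822, -0.53437105,  0.41513417]), 'wrist_torque': array([ 0.04248121, -0.01189029, -0.00852286]), 'opening': 0.09308920987470286}
0.011
side {'mtx': array([[492.59688967,   0.        , 322.28325421],
       [  0.        , 492.59688967, 201.78935852],
       [  0.        ,   0.        ,   1.        ]]), 'R': array([[-0.82637347, -0.56289926,  0.01585273],
       [-0.4686871 ,  0.67191341, -0.57346733],
       [ 0.31215267, -0.48132815, -0.81907504]]), 't': array([0.48261235, 0.31819424, 1.23994813])}
top {'mtx': array([[480.32491507,   0.        , 319.70837846],
       [  0.        , 480.32491507, 202.10324639],
       [  0.        ,   0.        ,   1.        ]]), 'R': array([[-8.18964470e-04, -9.99998897e-01,  1.23895452e-03],
       [-9.97829824e-01,  7.35613383e-04, -6.58414817e-02],
       [ 6.58404977e-02, -1.29018761e-03, -9.97829326e-01]]), 't': array([0.03152508, 0.54286917, 1.51925339])}
```

View pics/side0.png

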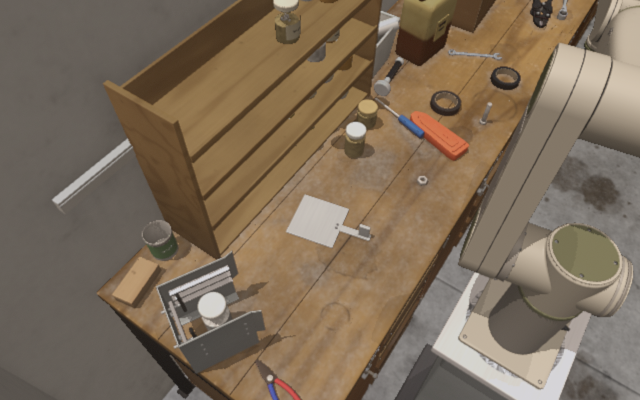

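View pics/top0.png

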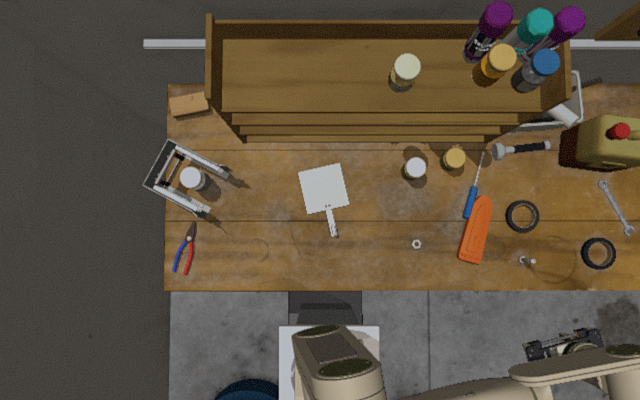

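The side view shows the rack at about (215,310), opening to the right, with a white-lidded jar inside. The sheet is near (320,220) with its tab at (365,232). Two jars stand on the bench at (355,140) and (367,112). The top view agrees: rack (187,180), sheet (324,188), tab (333,232), jars (415,168) and (455,158). I'll enlarge these areas.

```bash
python3 - <<'E'
import cv2, numpy as np
s=cv2.imread("pics/side0.png");t=cv2.imread("pics/top0.png")
def c(im,x,y,w,h,k): return cv2.resize(im[y:y+h,x:x+w],None,fx=k,fy=k,interpolation=cv2.INTER_CUBIC)
def grid(im,x,y,k,st):
    for u in range(0,im.shape[1],st*k): cv2.line(im,(u,0),(u,6),(0,0,255),1); cv2.putText(im,str(x+u//k),(u,16),0,.35,(0,0,255),1)
    for v in range(0,im.shape[0],st*k): cv2.line(im,(0,v),(6,v),(0,0,255),1); cv2.putText(im,str(y+v//k),(8,v+4),0,.35,(0,0,255),1)
    return im
cv2.imwrite("pics/c1.png",np.vstack([np.hstack([grid(c(t,140,130,100,100,4),140,130,4,10),grid(c(t,280,150,100,100,4),280,150,4,10)])]))
a=grid(c(s,150,245,130,130,4),150,245,4,10)
b=grid(c(s,280,190,100,65,4),280,190,4,10); 
d=grid(c(s,330,90,70,70,4),330,90,4,10)
o=np.zeros((550,800,3),np.uint8)
a=a[:,:400] if False else a
o[:520,:520]=a
b2=b[:, :]; 
b2=cv2.resize(b2,(280,182)); o[:182,520:]=b2; o[190:470,520:]=d
cv2.imwrite("pics/c2.png",o)
E
```

```text
(no output)
```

View pics/c1.png

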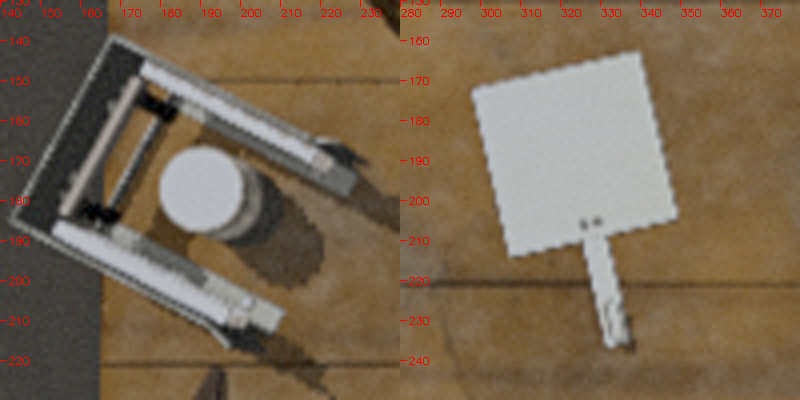

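View pics/c2.png

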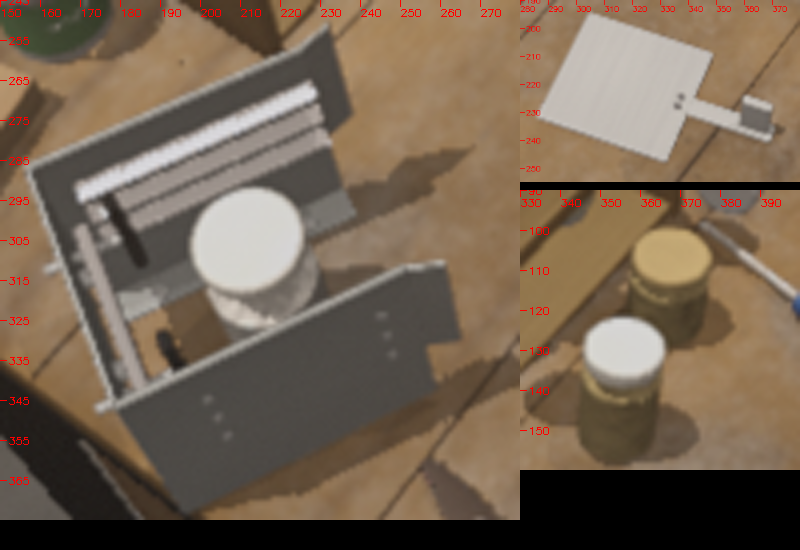

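c1 shows the rack's top back corners at (168,139) and (142.5,184.5) and the lid at (190,177.5). The sheet corners are at about (298,172), (340,163), (349.5,204) and (307.5,214). In c2 the lid is at (212,305), and the back corners are at (157.5,288) and (176.5,347). The bench jars' lids are at (356,130) and (368,106.5). Next I'll triangulate the jars and fit the poses.

```bash
cat > h.py <<'E'
import numpy as np, cv2
from scipy.optimize import least_squares
from plant import monitor, eyes, job, robot
CI={n:eyes.camera_info(n) for n in("side","top")}
def proj(n,X):
    c=CI[n]; p=(np.atleast_2d(X)@c["R"].T+c["t"])@c["mtx"].T; return p[:,:2]/p[:,2:]
def tri(ps,pt):
    f=lambda X:np.r_[proj("side",X)[0]-ps,proj("top",X)[0]-pt]
    r=least_squares(f,[.5,0,.1]); return r.x,np.abs(r.fun).max()
def plane(n,p,z):
    c=CI[n]; d=c["R"].T@np.linalg.inv(c["mtx"])@[p[0],p[1],1]; o=-c["R"].T@c["t"]; return o+d*(z-o[2])/d[2]
def fit(obs,x0,zfree=False):
    "obs: (cam,(u,v),(x,y,z) local); pose x,y,yaw"
    def W(q,P):
        c,s=np.cos(q[2]),np.sin(q[2]); P=np.asarray(P); return np.array([q[0]+c*P[0]-s*P[1],q[1]+s*P[0]+c*P[1],P[2]])
    f=lambda q:np.concatenate([proj(n,W(q,P))[0]-uv for n,uv,P in obs])
    r=least_squares(f,x0,loss="soft_l1"); return r.x,r.fun.reshape(-1,2)
E
python3 - <<'E'
from h import *
np.set_printoptions(precision=4,suppress=True)
for n,s,t in(("rackjar",(212,305),(190,177.5)),("white",(356,130),(415,167.5)),("gold",(367.7,106.5),(455,158))): print(n,*tri(s,t))
for n,s,t in(("BR",(157.5,288),(168.3,139.5)),("BL",(176.5,347),(142.7,184.7))): print(n,*tri(s,t))
h=.07
sh=[("top",(298,172.5),(h,h,.004)),("top",(340,163),(h,-h,.004)),("top",(349.5,204),(-h,-h,.004)),("top",(307.5,214),(-h,h,.004))]
print(fit(sh,[.55,0,0]))
S=lambda u,v:(280+(u-520)/2.8,190+v/2.8)
print(fit(sh+[("side",S(590,12),(h,-h,.004)),("side",S(713,52),(-h,-h,.004)),("side",S(666,161),(-h,h,.004)),("side",S(540,118),(h,h,.004))],[.55,0,0]))
rk=[("top",(168.3,139.5),(.163,-.075,.19)),("top",(142.7,184.7),(.163,.075,.19)),("side",(157.5,288),(.163,-.075,.19)),("side",(176.5,347),(.163,.075,.19)),
("side",(150+315/4,245+86/4),(.001,-.061,.154)),("side",(150+80/4,245+200/4),(.144,-.061,.154)),("side",(150+405/4,245+268/4),(0,.075,.19)),
("top",(140+327/4,130+165/4),(.001,-.061,.154)),("top",(140+142/4,130+75/4),(.144,-.061,.154)),("top",(140+60/4,130+217/4),(.144,.061,.154)),("top",(140+232/4,130+305/4),(.001,.061,.154))]
print(fit(rk,[.5,.3,1.1]))
E
```

```text
rackjar [0.6076 0.415  0.136 ] 0.2713894747876111
white [ 0.6411 -0.2586  0.1041] 0.4012383470183636
gold [ 0.6746 -0.3872  0.08  ] 0.1631622818652545
BR [0.7109 0.4648 0.1878] 0.3907480509011805
BL [0.5829 0.5366 0.188 ] 0.3866355136719335
(array([0.5885, 0.018 , 0.226 ]), array([[-0.1477, -0.3085],
       [-0.1027, -0.4362],
       [ 0.2647,  0.5008],
       [-0.0088,  0.2448]]))
(array([0.5875, 0.0174, 0.2295]), array([[-0.0274,  0.0919],
       [-0.0156, -0.1856],
       [ 0.5033,  0.7193],
       [ 0.2638,  0.6147],
       [-0.4597, -0.0004],
       [ 0.0758,  0.149 ],
       [ 0.0893,  0.1825],
       [-1.4671, -0.4461]]))
(array([0.5714, 0.3561, 1.0831]), array([[-0.0036, -0.8608],
       [-0.0336, -0.0005],
       [-1.7092, -1.2016],
       [ 1.0451, -0.4436],
       [ 0.6954,  2.5777],
       [ 0.0422,  0.1999],
       [-0.0593, -0.1873],
       [-3.5453, -0.3844],
       [-0.0243, -0.5254],
       [ 0.204 ,  0.5202],
       [ 0.0904,  1.3882]]))
```

The jar in the rack is the tall one: its lid is at 0.136 m, against 0.104 and 0.080 m for the other two. The shelf therefore goes on the 154 mm rails. The sheet fit is good, but the rack fit needs an overlay check.

```bash
cat > ov.py <<'E'
from h import *
def W(q,P):
    c,s=np.cos(q[2]),np.sin(q[2]); P=np.asarray(P,float); return np.c_[q[0]+c*P[:,0]-s*P[:,1],q[1]+s*P[:,0]+c*P[:,1],P[:,2]]
def draw(q,out):
    res=[]
    for n,(x,y,w,h) in(("top",(138,130,100,100)),("side",(153,245,120,120))):
        im=cv2.imread(f"pics/{n}0.png"); k=4 if n=="top" else 3.33
        k=400/w
        im=cv2.resize(im[y:y+h,x:x+w],(400,400),interpolation=cv2.INTER_CUBIC); im=cv2.resize(im,(400,400))
        def L(P,col):
            p=(proj(n,W(q,P))-[x-.0,y-.0]+.5)*k
            cv2.polylines(im,[np.int32(p*16)],False,col,1,cv2.LINE_AA,4)
        for s in(-1,1):
            L([(0,s*.073,.19),(.163,s*.073,.19)],(0,0,255))
            L([(.001,s*.073,.154),(.001,s*.061,.154),(.144,s*.061,.154),(.144,s*.073,.154)],(0,255,0))
            L([(.001,s*.061,.124),(.144,s*.061,.124)],(255,0,0))
            L([(0,s*.073,0),(.163,s*.073,0)],(255,255,0))
        L([(.163,-.073,.19),(.163,.073,.19)],(0,0,255))
        res.append(im)
    cv2.imwrite(out,np.hstack(res))
E
python3 - <<'E'
from ov import *
rk=[("top",(168.3,139.5),(.163,-.0735,.19)),("top",(142.7,184.7),(.163,.0735,.19)),("side",(157.5,288),(.163,-.0735,.19)),("side",(176.5,347),(.163,.0735,.19))]
q,r=fit(rk,[.5,.3,1.1]); print(q,r); draw(q,"pics/ov1.png")
E
```

```text
[0.56637114 0.35853813 1.05920118] [[ 0.06439779  0.45432659]
 [-0.52462287 -0.18404524]
 [-0.37033751 -0.3887306 ]
 [ 0.37100337 -0.02729898]]
```

View pics/ov1.png

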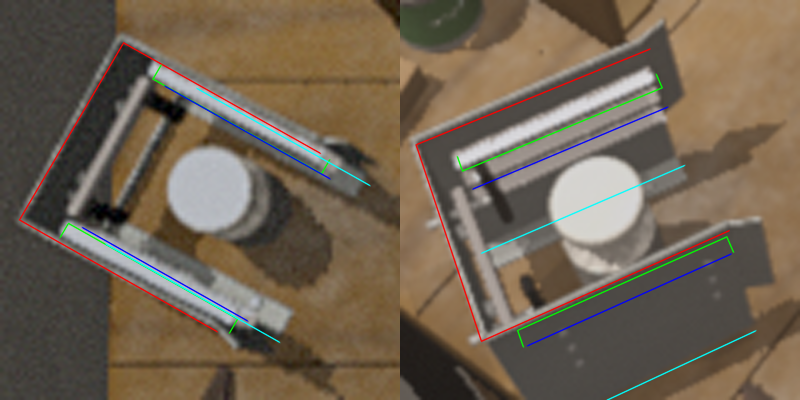

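```bash
cat > ref.py <<'E'
from ov import *
from scipy.ndimage import map_coordinates, gaussian_filter
G={n:gaussian_filter(cv2.imread(f"pics/{n}0.png").mean(2),.5) for n in("top","side")}
def samples(cam,A,B,kind,m=14):
    return [(cam,np.array(A)+(np.array(B)-A)*f,np.array(B)-A,kind) for f in np.linspace(.08,.92,m)]
def meas(q,S,w=2.5):
    out=[]
    for cam,P,d,kind in S:
        a,b=proj(cam,W(q,[P,P+d/np.linalg.norm(d)*.01])); t=(b-a)/np.linalg.norm(b-a); nrm=np.array([-t[1],t[0]])
        o=np.arange(-w,w+.01,.1); pts=a+o[:,None]*nrm; v=map_coordinates(G[cam],[pts[:,1],pts[:,0]],order=1)
        sc=v if kind=="ridge" else np.abs(np.gradient(v))
        i=sc.argmax(); out.append((cam,P,a+o[i]*nrm,nrm))
    return out
def refine(q,S,loss="soft_l1",n=6):
    for _ in range(n):
        M=meas(q,S)
        f=lambda q:np.array([(proj(c,W(q,[P]))[0]-uv)@nn for c,P,uv,nn in M])
        r=least_squares(f,q,loss=loss,f_scale=.3); q=r.x
    return q,f(q),M
E
python3 - <<'E'
from ref import *
np.set_printoptions(precision=2,suppress=True)
L=[("top",(.004,-.061,.154),(.144,-.061,.154),"e"),("top",(.004,.061,.154),(.144,.061,.154),"e"),("side",(.004,-.061,.154),(.144,-.061,.154),"e"),
("top",(.01,-.074,.19),(.16,-.074,.19),"ridge"),("top",(.01,.074,.19),(.16,.074,.19),"ridge"),("side",(.01,-.074,.19),(.16,-.074,.19),"ridge"),("side",(.01,.074,.19),(.16,.074,.19),"ridge"),
("top",(.1635,-.07,.19),(.1635,.07,.19),"ridge"),("side",(.1635,-.07,.19),(.1635,.07,.19),"ridge")]
q0=[.5675,.3575,1.067]
for nm,sel in(("all",L),("top",[l for l in L if l[0]=="top"]),("side",[l for l in L if l[0]=="side"])):
    S=sum([samples(*l) for l in sel],[])
    q,r,_=refine(q0,S); print(nm,np.round(q,4))
    for l,rr in zip(sel,r.reshape(-1,14)): print("  ",l[0],l[3],l[1][:2],"mean %.2f"%np.median(rr),rr)
    if nm=="all": draw(q,"pics/ov2.png")
# sheet refine
h=.07
for cams in(("top","side"),("top",),("side",)):
    S=[]
    for c in cams:
        for A,B in(((h,h),(h,-h)),((h,-h),(-h,-h)),((-h,h),(h,h))): S+=samples(c,(*A,.004),(*B,.004),"e")
        S+=samples(c,(-h,-h,.004),(-h,-.02,.004),"e",7)+samples(c,(-h,.02,.004),(-h,h,.004),"e",7)
    q,r,_=refine([.5878,.0177,.228],S); print("sheet",cams,np.round(q,4),np.median(np.abs(r)), "tab",W(q,[(-.138,0,.028)]))
# independent tab check: tab base/top hint
S2=lambda u,v:(280+(u-520)/2.8,190+v/2.8)
E
```

```text
all [0.57 0.36 1.09]
   top e (0.004, -0.061) mean 0.45 [0.4 0.9 0.5 0.2 0.8 0.8 0.4 0.7 0.3 0.4 0.2 1.  0.8 0.4]
   top e (0.004, 0.061) mean -0.55 [-0.2 -0.6 -0.4 -1.  -1.4 -0.9 -1.5 -1.3 -0.5 -0.1 -0.1 -1.3 -0.  -0.2]
   side e (0.004, -0.061) mean 0.15 [-0.   0.1 -0.3  0.1  0.2 -0.2  0.2  0.3  0.2  0.1  0.2  0.6  0.1  0.5]
   top ridge (0.01, -0.074) mean 2.50 [ 2.5  2.5  2.5  2.5  2.5  2.5  2.5  2.5  2.5  2.5  2.5  2.5 -0.1 -0.2]
   top ridge (0.01, 0.074) mean -2.50 [-2.5 -2.5 -2.5 -2.5 -2.5 -2.5 -2.5 -2.5 -2.5 -2.5 -2.5 -2.5  0.8  0.4]
   side ridge (0.01, -0.074) mean -0.70 [-0.7 -0.8 -1.2 -0.9 -0.7 -0.5 -0.4 -1.  -0.9 -0.7 -0.5 -0.3 -0.7 -0.9]
   side ridge (0.01, 0.074) mean 0.25 [ 0.4  0.5  0.6  0.6  0.6  0.1 -2.5  0.4  0.3  0.2  0.1  0.2 -0.  -1.4]
   top ridge (0.1635, -0.07) mean -0.60 [-0.7 -0.5 -0.6 -0.7 -0.5 -0.6 -0.5 -0.9 -0.4 -0.8 -0.3 -0.8 -0.2 -0.7]
   side ridge (0.1635, -0.07) mean 0.30 [ 0.2  0.6  0.7  0.4  0.2 -0.2  0.5  0.2  0.   0.5  0.2  0.8  0.4  0.2]
top [0.57 0.36 1.09]
   top e (0.004, -0.061) mean 0.36 [ 0.11  0.41  0.31  0.41  0.61  0.2   0.7   0.8  
[... 582 characters left out ...]
mean 0.15 [-0.1  0.3 -0.1  0.1  0.5  0.   0.2  0.   0.1  0.2  0.5  0.2  0.1  0.5]
   side ridge (0.01, -0.074) mean -0.65 [-0.5  -1.1  -1.   -0.7  -0.5  -0.4  -0.8  -0.8  -0.6  -0.4  -0.2  -0.6
 -0.8  -0.69]
   side ridge (0.01, 0.074) mean 0.40 [ 0.2   0.4   0.5   0.4   0.6  -0.1  -2.5   0.6   0.5   0.5   0.4   0.3
  0.11 -1.89]
   side ridge (0.1635, -0.07) mean -0.11 [-0.11 -0.11  0.39  0.09 -0.11 -0.51  0.19 -0.11 -0.41  0.29 -0.11  0.59
  0.19 -0.11]
sheet ('top', 'side') [0.59 0.02 0.23] 0.3976051269606193 tab [[ 0.46 -0.01  0.03]]
sheet ('top',) [0.59 0.02 0.22] 0.20168122947825412 tab [[ 0.46 -0.01  0.03]]
sheet ('side',) [0.59 0.02 0.23] 0.11968540044405046 tab [[ 0.45 -0.02  0.03]]
```

```bash
python3 - <<'E'
from ref import *
import builtins
L=[("top",(.004,-.061,.154),(.144,-.061,.154),"e"),("top",(.004,.061,.154),(.144,.061,.154),"e"),("side",(.004,-.061,.154),(.144,-.061,.154),"e"),
("side",(.01,-.074,.19),(.16,-.074,.19),"ridge"),("side",(.01,.074,.19),(.16,.074,.19),"ridge"),
("top",(.1635,-.07,.19),(.1635,.07,.19),"ridge"),("side",(.1635,-.07,.19),(.1635,.07,.19),"ridge")]
for nm,sel in(("all",L),("top",[l for l in L if l[0]=="top"]),("side",[l for l in L if l[0]=="side"])):
    S=sum([samples(*l) for l in sel],[])
    q,r,_=refine([.5675,.3575,1.08],S); print(nm,np.array2string(q,precision=4),[round(float(np.median(x)),2) for x in r.reshape(-1,14)], "jar local",W((0,0,-q[2]),[np.r_[np.array([.6076,.415])-q[:2],0]])[0])
    if nm=="all": draw(q,"pics/ov2.png")
h=.07
for cams in(("top","side"),("top",),("side",)):
    S=[]
    for c in cams:
        for A,B in(((h,h),(h,-h)),((h,-h),(-h,-h)),((-h,h),(h,h))): S+=samples(c,(*A,.004),(*B,.004),"e")
        S+=samples(c,(-h,-h,.004),(-h,-.02,.004),"e",7)+samples(c,(-h,.02,.004),(-h,h,.004),"e",7)
    q,r,_=refine([.5878,.0177,.228],S); print("sheet",cams,np.array2string(q,precision=4),W(q,[(-.138,0,.028)]))
E
```

```text
all [0.5722 0.3552 1.0842] [0.45, -0.7, 0.1, -0.7, 0.3, -0.66, 0.34] jar local [ 0.06940068 -0.00336112  0.        ]
top [0.573  0.3567 1.0899] [0.37, -0.98, 0.02] jar local [ 0.06770212 -0.00368988  0.        ]
side [0.5719 0.3545 1.0831] [0.15, -0.7, 0.4, -0.1] jar local [ 0.07013908 -0.0031626   0.        ]
sheet ('top', 'side') [0.5895 0.0184 0.2298] [[ 0.45508129 -0.01306844  0.028     ]]
sheet ('top',) [0.5899 0.0203 0.2247] [[ 0.4553348  -0.01046576  0.028     ]]
sheet ('side',) [0.5894 0.0162 0.2282] [[ 0.45499346 -0.01501059  0.028     ]]
```

View pics/ov2.png

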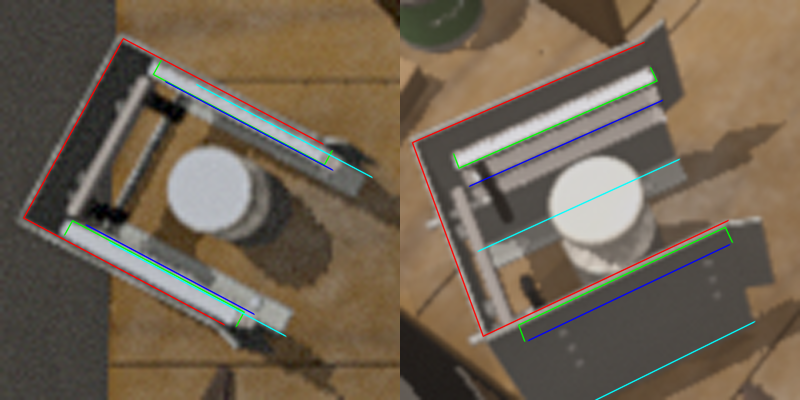

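The overlay now matches: rack at (0.572, 0.3555) with yaw about 1.085, and the tall jar near the bay point. I'm moving to above the tab.

Call:
servo_tool([
  [[-1,20,37,0,0,0,-0.026],[-1,20,37,0,0,0,0],[-1,20,37,0,0,0,0],[-1,20,37,0,0,0,0],[-1,20,37,0,0,0,0],[-1,20,37,0,0,0,0],[-1,20,37,0,0,0,0],[-1,20,37,0,0,0,0],[-1,20,37,0,0,0,0],[-1,20,37,0,0,0,0],[-1,20,37,0,0,0,0],[-1,20,37,0,0,0,0]],
], force=60)

```text
t: 1.3
tool_pos: [0.391, -0.1351, 0.2294]
orientation: [3.121, 0.357, 0.0]
force: [0.8, -0.5, 1.0]
opening: 0.0934
```

Call:
servo_tool([
  [[-1,16,30,-30,0,0,0],[-1,16,30,-30,0,0,0],[-1,16,30,-30,0,0,0],[-1,16,32,-30,0,0,0],[-1,0,0,-20,0,0,0],[-1,0,0,0,0,0,0]],
])

```text
t: 1.9
tool_pos: [0.4518, -0.0134, 0.0859]
orientation: [-3.119, -0.36, 0.011]
force: [-0.8, 0.1, -0.1]
opening: 0.0931
```

```bash
python3 - <<'E'
from h import *
print(monitor.read_state()["tool_pos"])
o=[]
for n,(x,y,w,h) in(("top",(290,170,80,80)),("side",(320,180,80,80))):
    im=eyes.read_camera(n)[:,:,::-1]; cv2.imwrite(f"pics/{n}1.png",im)
    c=cv2.resize(im[y:y+h,x:x+w],(400,400),interpolation=cv2.INTER_CUBIC)
    o.append(c)
cv2.imwrite("pics/pre.png",np.hstack(o))
E
```

```text
[ 0.45176213 -0.01341314  0.08593741]
```

View pics/pre.png

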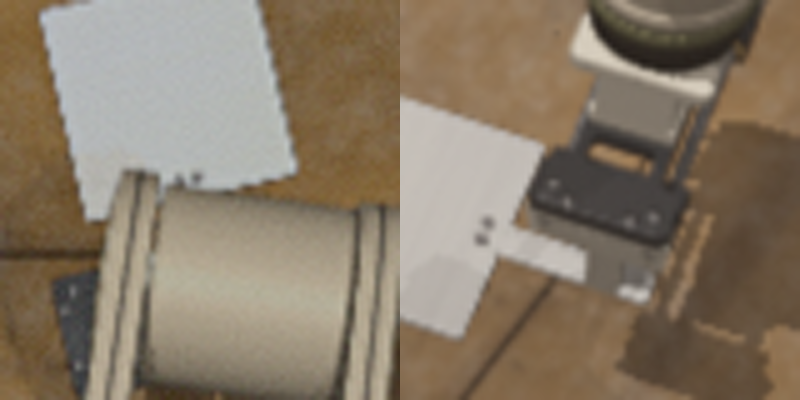

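The gripper sits centred over the tab in both views. The tab end is at about (640,290) in the crop. Descending and gripping.

Call:
servo_tool([
  [[-1,3,0,-20,0,0,0],[-1,0,0,-20,0,0,0],[-1,0,0,-16,0,0,0],[-1,0,0,-8,0,0,0],[-1,0,0,0,0,0,0],[1,0,0,0,0,0,0],[1,0,0,0,0,0,0],[1,0,0,0,0,0,0],[1,0,0,0,0,0,0],[1,0,0,0,0,0,0],[1,0,0,0,0,0,0]],
], force=60)

```text
t: 3.1
tool_pos: [0.4577, -0.0147, 0.0257]
orientation: [-3.121, -0.357, -0.0]
force: [-0.0, 0.8, -0.4]
opening: 0.0495
```

Call:
servo_tool([
  [[1,-2,1,-4,0,0,0],[1,0,0,0,0,0,0],[1,0,0,0,0,0,0],[1,0,0,0,0,0,0],[1,0,0,0,0,0,0],[1,0,0,0,0,0,0],[1,0,0,0,0,0,0],[1,0,0,0,0,0,0]],
])

```text
t: 3.9
tool_pos: [0.4558, -0.0138, 0.0217]
orientation: [3.121, 0.357, 0.0]
force: [0.2, -0.6, -0.9]
opening: 0.0088
```

Call:
servo_tool([
  [[1,0,0,6,0,0,0],[1,0,0,14,0,0,0],[1,0,0,20,0,0,0],[1,0,0,20,0,0,0],[1,0,0,20,0,0,0],[1,0,0,20,0,0,0],[1,0,0,20,0,0,0],[1,0,0,20,0,0,0],[1,0,0,12,0,0,0],[1,0,0,6,0,0,0],[1,0,0,0,0,0,0],[1,0,0,0,0,0,0]],
])

```text
t: 5.1
tool_pos: [0.4552, -0.0137, 0.1787]
orientation: [-3.121, -0.357, 0.002]
force: [0.5, -0.5, -1.1]
opening: 0.0084
```

```bash
python3 - <<'E'
from h import *
s=monitor.read_state(); print(s["t"],s["tool_pos"],s["force"],s["wrist_torque"],s["opening"])
o=[]
for n in("top","side"):
    cv2.imwrite(f"pics/{n}2.png",eyes.read_camera(n)[:,:,::-1])
# predicted corners if rigid
t=s["tool_pos"]; print(t)
for n,(x,y,w,h) in(("top",(250,110,150,150)),("side",(250,120,150,150))):
    im=cv2.imread(f"pics/{n}2.png")
    o.append(cv2.resize(im[y:y+h,x:x+w],(400,400),interpolation=cv2.INTER_CUBIC))
cv2.imwrite("pics/lift.png",np.hstack(o))
E
```

```text
5.1 [ 0.45515285 -0.01371048  0.17871184] [ 0.46597052 -0.54974811 -1.07711432] [-0.02499309  0.16320625 -0.00464653] 0.008397015133455631
[ 0.45515285 -0.01371048  0.17871184]
```

View pics/lift.png

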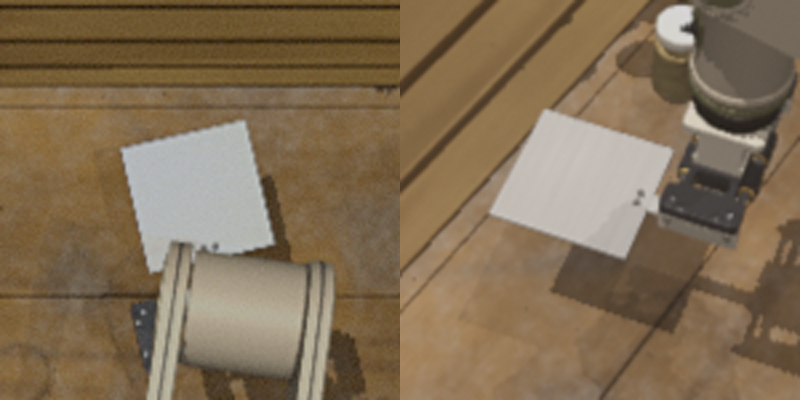

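The sheet is held and looks level; its shadow has separated from it. Next comes a 6-DoF fit of the held sheet relative to the TCP.

```bash
cat > six.py <<'E'
from h import *
from scipy.ndimage import map_coordinates, gaussian_filter
from scipy.spatial.transform import Rotation as R
h=.07
E4=[((h,h),(h,-h)),((h,-h),(-h,-h)),((-h,h),(h,h)),((-h,-h),(-h,-.03)),((-h,.03),(-h,h))]
def sheet6(imgs,p0,yaw0,edges=E4,w=3):
    "pose (rotvec xyz, pos) of sheet from edges; p0 position of origin underside"
    G={n:gaussian_filter(im.astype(float).mean(2),.5) for n,im in imgs.items()}
    T=lambda q,P:R.from_rotvec(q[:3]).apply(P)+q[3:]
    S=[]
    for n in imgs:
        for A,B in edges:
            A=np.array([*A,.004]);B=np.array([*B,.004])
            for f in np.linspace(.06,.94,int(4+np.linalg.norm(B-A)*110)): S.append((n,A+(B-A)*f,(B-A)/np.linalg.norm(B-A)))
    q=np.r_[0,0,yaw0,p0]
    for it in range(10):
        M=[];ww=w if it<5 else 1.5
        for n,P,d in S:
            a,b=proj(n,T(q,np.array([P,P+d*.01]))); t=(b-a)/np.linalg.norm(b-a); nr=np.array([-t[1],t[0]])
            o=np.arange(-ww,ww+.01,.1); pt=a+o[:,None]*nr; v=map_coordinates(G[n],[pt[:,1],pt[:,0]],order=1,mode="nearest")
            M.append((n,P,a+o[np.abs(np.gradient(v)).argmax()]*nr,nr))
        f=lambda q:np.array([(proj(n,T(q,P[None]))[0]-u)@k for n,P,u,k in M])
        r=least_squares(f,q,loss="soft_l1",f_scale=.3); q=r.x
    return q,np.median(np.abs(f(q)))
def report(q,tcp=None):
    Rm=R.from_rotvec(q[:3]).as_matrix()
    print("pos",q[3:].round(4),"yaw %.4f pitch(nose up) %.4f roll(left up) %.4f"%(np.arctan2(Rm[1,0],Rm[0,0]),Rm[2,0],Rm[2,1]))
    rear=Rm@[.07,0,0]+q[3:]; tab=Rm@[-.138,0,.028]+q[3:]; print("rear",rear.round(4),"tab",tab.round(4)); 
    if tcp is not None: print("tab-tcp in sheet axes",(Rm.T@(tab-tcp)).round(4))
    rk=np.array([.572,.3555]);y=1.085;c,s=np.cos(y),np.sin(y)
    d=rear[:2]-rk; print("rear in rack x %.4f y %.4f"%(c*d[0]+s*d[1],-s*d[0]+c*d[1]),"dyaw %.4f"%(np.arctan2(Rm[1,0],Rm[0,0])-y))
E
python3 - <<'E'
from six import *
t=monitor.read_state()["tool_pos"]; I={n:cv2.imread(f"pics/{n}2.png") for n in("top","side")}
p0=np.array([t[0]+.138*np.cos(.228),t[1]+.138*np.sin(.228),.158])
for c in(("top","side"),("side",)):
    q,r=sheet6({k:I[k] for k in c},p0,.228); print(c,r); report(q,t)
E
```

```text
('top', 'side') 0.2520891928556399
pos [0.5876 0.0199 0.1597] yaw 0.2279 pitch(nose up) 0.0122 roll(left up) -0.0052
rear [0.6558 0.0357 0.1605] tab [ 0.4529 -0.0112  0.186 ]
tab-tcp in sheet axes [-0.0014  0.0029  0.0076]
rear in rack x -0.2436 y -0.2234 dyaw -0.8571
('side',) 0.11645579088235403
pos [0.5906 0.0138 0.1504] yaw 0.2266 pitch(nose up) 0.0158 roll(left up) -0.0170
rear [0.6588 0.0295 0.1515] tab [ 0.4556 -0.0169  0.1762]
tab-tcp in sheet axes [-0.0001 -0.0032 -0.0022]
rear in rack x -0.2478 y -0.2290 dyaw -0.8584
```

The sheet is rigidly held and level, with its yaw equal to the tool's. I'm swinging to the pre-entry pose, with the rear edge about 40 mm in front of the opening.

Call:
servo_tool([
  [[1,0,7,2,0,0,0.05],[1,0,14,2,0,0,0.1],[1,0,16,2,0,0,0.1],[1,0,16,2,0,0,0.1],[1,0,16,0,0,0,0.1],[1,1,18,0,0,0,0.1],[1,1,18,0,0,0,0.1],[1,1,18,0,0,0,0.1],[1,0,14,0,0,0,0.08],[1,0,7,0,0,0,0.027],[1,0,3,0,0,0,0],[1,0,0,0,0,0,0]],
])

```text
t: 6.4
tool_pos: [0.4585, 0.1331, 0.1872]
orientation: [-2.692, -1.62, 0.001]
force: [-0.1, -0.9, -1.9]
opening: 0.0085
```

```bash
python3 - <<'E'
from six import *
s=monitor.read_state(); t=s["tool_pos"]; print(s["t"],t,s["orientation"],s["force"])
I={}
for n in("top","side"): I[n]=eyes.read_camera(n)[:,:,::-1]; cv2.imwrite(f"pics/{n}3.png",I[n])
y=2*np.arctan(s["orientation"][1]/s["orientation"][0]); print("toolyaw",y)
p0=np.array([t[0]+.138*np.cos(y),t[1]+.138*np.sin(y),.167])
for c in(("top","side"),("top",),("side",)):
    q,r=sheet6({k:I[k] for k in c},p0,1.085); print(c,r); report(q,t)
o=[]
for n,(x,yy,w,h) in(("top",(140,120,150,150)),("side",(150,210,170,170))):
    o.append(cv2.resize(I[n][yy:yy+h,x:x+w],(400,400),interpolation=cv2.INTER_CUBIC))
cv2.imwrite("pics/pre3.png",np.hstack(o))
E
```

```text
6.4 [0.45847302 0.13314642 0.18723938] [-2.69177923e+00 -1.61968849e+00  1.11241613e-03] [-0.05569427 -0.86182495 -1.9288957 ]
toolyaw 1.0833616348435229
('top', 'side') 0.22160857152612812
pos [0.5214 0.2563 0.1693] yaw 1.0870 pitch(nose up) 0.0195 roll(left up) 0.0004
rear [0.554  0.3182 0.1706] tab [0.457  0.1336 0.1946]
tab-tcp in sheet axes [-0.0001  0.0015  0.0073]
rear in rack x -0.0414 y -0.0015 dyaw 0.0020
('top',) 0.22536221310671173
pos [0.5225 0.2567 0.1815] yaw 1.0806 pitch(nose up) -0.1559 roll(left up) 0.0859
rear [0.555  0.3177 0.1706] tab [0.4625 0.1391 0.2306]
tab-tcp in sheet axes [0.0003 0.0031 0.0438]
rear in rack x -0.0414 y -0.0027 dyaw -0.0044
('side',) 0.1371797972271346
pos [0.5224 0.2543 0.1651] yaw 1.0831 pitch(nose up) 0.0041 roll(left up) -0.0093
rear [0.5552 0.3161 0.1653] tab [0.4575 0.1324 0.1925]
tab-tcp in sheet axes [-0.0011  0.0005  0.0053]
rear in rack x -0.0427 y -0.0036 dyaw -0.0019
```

View pics/pre3.png

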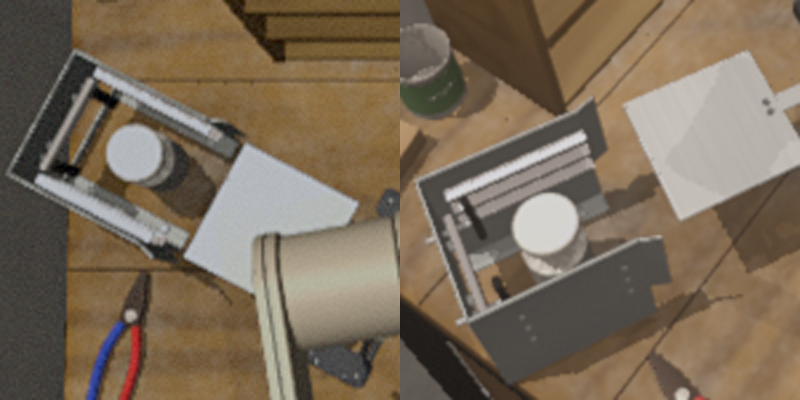

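Both cameras put the rear edge about 2.5 mm to the right of the rack axis, with the yaw within 0.003 rad. I'm correcting sideways and lowering to about 161 mm, then entering in small steps.

Call:
servo_tool([
  [[1,-2.2,1.2,-4,0,0,0],[1,2.3,4.4,0,0,0,0],[1,2.3,4.4,0,0,0,0],[1,2.3,4.4,0,0,0,0],[1,2.3,4.4,0,0,0,0],[1,2.3,4.4,0,0,0,0],[1,2.4,4.5,0,0,0,0],[1,2.4,4.5,0,0,0,0],[1,2.4,4.5,0,0,0,0],[1,0,0,0,0,0,0],[1,0,0,0,0,0,0]],
])

```text
t: 7.6
tool_pos: [0.4751, 0.17, 0.1836]
orientation: [2.69, 1.622, -0.0]
force: [-0.4, 0.5, -1.4]
opening: 0.0087
```

```bash
cat > look.py <<'E'
from six import *
import sys
s=monitor.read_state(); t=s["tool_pos"]; print(s["t"],t,s["force"].round(2),s["wrist_torque"].round(3))
k=sys.argv[1]; I={}
for n in("top","side"): I[n]=eyes.read_camera(n)[:,:,::-1]; cv2.imwrite(f"pics/{n}{k}.png",I[n])
y=2*np.arctan(s["orientation"][1]/s["orientation"][0]); print("toolyaw %.4f"%y)
p0=np.array([t[0]+.138*np.cos(y),t[1]+.138*np.sin(y),t[2]-.022])
for c in(("top","side"),("side",)):
    q,r=sheet6({k:I[k] for k in c},p0,y,w=2); print(c,r); report(q,t)
E
python3 look.py 4
```

```text
7.6 [0.47514656 0.1699933  0.18357892] [-0.38  0.49 -1.39] [-0.225  0.031 -0.034]
toolyaw 1.0851
('top', 'side') 0.23880782863268418
pos [0.5375 0.2931 0.1658] yaw 1.0867 pitch(nose up) 0.0203 roll(left up) 0.0007
rear [0.5701 0.355  0.1672] tab [0.4731 0.1705 0.191 ]
tab-tcp in sheet axes [-0.0004  0.0021  0.0074]
rear in rack x -0.0013 y 0.0015 dyaw 0.0017
('side',) 0.10573376263180544
pos [0.5384 0.2917 0.1625] yaw 1.0862 pitch(nose up) 0.0073 roll(left up) -0.0060
rear [0.571  0.3537 0.163 ] tab [0.4739 0.1695 0.1895]
tab-tcp in sheet axes [-0.001   0.0009  0.0059]
rear in rack x -0.0021 y 0.0000 dyaw 0.0012
```

Call:
servo_tool([
  [[1,2.2,3.3,0,0,0,0],[1,1.9,3.5,0,0,0,0],[1,1.9,3.5,0,0,0,0],[1,1.9,3.5,0,0,0,0],[1,1.9,3.5,0,0,0,0],[1,1.9,3.5,0,0,0,0],[1,1.8,3.5,0,0,0,0],[1,1.8,3.5,0,0,0,0],[1,0,0,0,0,0,0],[1,0,0,0,0,0,0]],
])

```text
t: 8.7
tool_pos: [0.4904, 0.1978, 0.1836]
orientation: [-2.691, -1.622, 0.0]
force: [-0.7, -0.2, -1.9]
opening: 0.009
```

```bash
python3 look.py 5
```

```text
8.7 [0.49044487 0.19775886 0.18357903] [-0.71 -0.2  -1.91] [-0.089  0.052  0.02 ]
toolyaw 1.0850
('top', 'side') 0.2977067870168756
pos [0.5529 0.3205 0.1655] yaw 1.0848 pitch(nose up) 0.0334 roll(left up) 0.0073
rear [0.5856 0.3824 0.1679] tab [0.4882 0.1977 0.1889]
tab-tcp in sheet axes [-0.001   0.002   0.0054]
rear in rack x 0.0301 y 0.0006 dyaw -0.0002
('side',) 0.1994501931365976
pos [0.5525 0.3206 0.1657] yaw 1.0882 pitch(nose up) 0.0249 roll(left up) 0.0061
rear [0.585  0.3826 0.1675] tab [0.4883 0.1977 0.1903]
tab-tcp in sheet axes [-0.0009  0.0019  0.0067]
rear in rack x 0.0300 y 0.0011 dyaw 0.0032
```

Call:
servo_tool([
  [[1,1.9,3.5,0,0,0,0],[1,2.3,4.4,0,0,0,0],[1,2.3,4.4,0,0,0,0],[1,2.3,4.4,0,0,0,0],[1,2.3,4.4,0,0,0,0],[1,2.3,4.4,0,0,0,0],[1,2.3,4.4,0,0,0,0],[1,2.3,4.4,0,0,0,0],[1,1.9,3.5,0,0,0,0],[1,0,0,0,0,0,0],[1,0,0,-2,0,0,0],[1,0,0,-2,0,0,0]],
])

```text
t: 10.0
tool_pos: [0.5103, 0.2354, 0.1795]
orientation: [2.691, 1.621, -0.0]
force: [-0.6, -0.1, -1.7]
opening: 0.0087
```

Call:
servo_tool([
  [[1,0,0,0,0,0,0],[1,0,0,0,0,0,0]],
])

```text
t: 10.2
tool_pos: [0.5102, 0.2354, 0.1795]
orientation: [-2.691, -1.621, 0.001]
force: [0.1, 0.3, -1.1]
opening: 0.0086
```

```bash
python3 look.py 6
```

```text
10.2 [0.51022332 0.2353747  0.17946908] [ 0.1  0.3 -1.1] [-0.114 -0.009 -0.043]
toolyaw 1.0847
('top', 'side') 0.46700587338414523
pos [0.5724 0.3582 0.1648] yaw 1.0784 pitch(nose up) 0.0570 roll(left up) 0.0485
rear [0.6054 0.4198 0.1688] tab [0.5077 0.2348 0.1848]
tab-tcp in sheet axes [-0.0014  0.0022  0.0053]
rear in rack x 0.0725 y 0.0005 dyaw -0.0066
('side',) 0.28481917209887225
pos [0.5749 0.3566 0.1595] yaw 1.0778 pitch(nose up) 0.0327 roll(left up) 0.0490
rear [0.608  0.4183 0.1618] tab [0.5104 0.2337 0.183 ]
tab-tcp in sheet axes [-0.0013 -0.0008  0.0036]
rear in rack x 0.0723 y -0.0025 dyaw -0.0072
```

Call:
servo_tool([
  [[1,0,0,-1,0,0,0],[1,0,0,-1,0,0,0],[1,0,0,0,0,0,0],[1,0,0,0,0,0,0]],
])

```text
t: 10.7
tool_pos: [0.5103, 0.2355, 0.1776]
orientation: [-2.691, -1.622, 0.0]
force: [-0.5, -0.2, -1.8]
opening: 0.0085
```

```bash
python3 -c "
from plant import monitor as m
s=m.read_state();print(s['tool_pos'],s['force'],s['wrist_torque'])"
```

```text
[0.5103341  0.23552864 0.17757827] [-0.46891327 -0.16463079 -1.75075498] [-0.20237508  0.05020134  0.01235092]
```

Call:
servo_tool([
  [[1,0,0,-0.5,0,0,0],[1,0,0,-0.5,0,0,0],[1,0,0,0,0,0,0],[1,0,0,0,0,0,0]],
])

```text
t: 11.1
tool_pos: [0.5104, 0.2355, 0.1766]
orientation: [-2.691, -1.622, 0.0]
force: [-0.6, -0.4, -2.1]
opening: 0.0089
```

```bash
python3 -c "
from plant import monitor as m
s=m.read_state();print(s['tool_pos'],s['force'],s['wrist_torque'])"
```

```text
[0.51036005 0.23553462 0.17662469] [-0.62721677 -0.44311597 -2.07033201] [-0.17095702  0.0078377   0.05058546]
```

Call:
servo_tool([
  [[1,0,0,-0.5,0,0,0],[1,0,0,-0.5,0,0,0],[1,0,0,0,0,0,0],[1,0,0,0,0,0,0]],
])

```text
t: 11.5
tool_pos: [0.5105, 0.2355, 0.1757]
orientation: [2.691, 1.622, 0.0]
force: [-0.4, -0.4, -0.3]
opening: 0.0089
```

```bash
python3 -c "
from plant import monitor as m
s=m.read_state();print(s['tool_pos'],s['force'],s['wrist_torque'])"
```

```text
[0.51045528 0.23554696 0.17574546] [-0.4199868  -0.42372636 -0.27836335] [-0.1015468  -0.05391304  0.01091112]
```

Call:
servo_tool([
  [[1,0,0,-0.5,0,0,0],[1,0,0,0,0,0,0],[1,0,0,0,0,0,0]],
])

```text
t: 11.8
tool_pos: [0.5106, 0.2356, 0.1755]
orientation: [2.691, 1.622, 0.001]
force: [-1.2, -0.5, 1.6]
opening: 0.0086
```

```bash
python3 -c "
from plant import monitor as m
s=m.read_state();print(s['tool_pos'],s['force'],s['wrist_torque'])"
```

```text
[0.51056853 0.23557791 0.17546968] [-1.15077071 -0.51769599  1.63726446] [ 0.06496411 -0.02908901  0.03556715]
```

The rails touch at TCP z of about 0.1757, which puts the underside at 154 mm as expected. I'm unloading slightly and sliding to just short of the earliest buffer position.

Call:
servo_tool([
  [[1,0,0,0.4,0,0,0],[1,1.4,2.65,0,0,0,0],[1,1.4,2.65,0,0,0,0],[1,1.4,2.65,0,0,0,0],[1,1.4,2.65,0,0,0,0],[1,1.4,2.65,0,0,0,0],[1,1.4,2.65,0,0,0,0],[1,0.9,1.8,0,0,0,0],[1,0,0,0,0,0,0],[1,0,0,0,0,0,0]],
])

```text
t: 12.8
tool_pos: [0.5198, 0.2536, 0.1756]
orientation: [-2.69, -1.622, -0.001]
force: [1.1, 1.6, 1.9]
opening: 0.0086
```

Call:
servo_tool([
  [[1,0.47,0.88,0,0,0,0],[1,0.47,0.88,0,0,0,0],[1,0,0,0,0,0,0]],
])

```text
t: 13.1
tool_pos: [0.5206, 0.255, 0.1756]
orientation: [2.691, 1.622, -0.0]
force: [-1.3, -0.8, 2.9]
opening: 0.0087
```

Call:
servo_tool([
  [[1,0.47,0.88,0,0,0,0],[1,0.47,0.88,0,0,0,0],[1,0,0,0,0,0,0]],
])

```text
t: 13.4
tool_pos: [0.5216, 0.2568, 0.1755]
orientation: [2.691, 1.622, 0.0]
force: [-0.3, -0.9, 3.5]
opening: 0.0086
```

Call:
servo_tool([
  [[1,0,0,0.5,0,0,0],[1,0.47,0.88,0,0,0,0],[1,0.47,0.88,0,0,0,0],[1,0,0,0,0,0,0]],
])

```text
t: 13.8
tool_pos: [0.5224, 0.2586, 0.1758]
orientation: [-2.69, -1.622, 0.0]
force: [-0.0, 0.5, -0.3]
opening: 0.0089
```

Call:
servo_tool([
  [[1,0.47,0.88,0,0,0,0],[1,0.47,0.88,0,0,0,0],[1,0,0,0,0,0,0]],
])

```text
t: 14.1
tool_pos: [0.5234, 0.2604, 0.1759]
orientation: [-2.691, -1.622, 0.0]
force: [0.6, -0.3, -1.6]
opening: 0.009
```

Call:
servo_tool([
  [[1,0.47,0.88,0,0,0,0],[1,0.47,0.88,0,0,0,0],[1,0,0,0,0,0,0]],
])

```text
t: 14.4
tool_pos: [0.5243, 0.2621, 0.1759]
orientation: [-2.691, -1.622, 0.0]
force: [0.7, -0.5, -1.6]
opening: 0.009
```

Call:
servo_tool([
  [[1,0.47,0.88,0,0,0,0],[1,0.47,0.88,0,0,0,0],[1,0,0,0,0,0,0]],
])

```text
t: 14.7
tool_pos: [0.5253, 0.2639, 0.176]
orientation: [-2.691, -1.622, 0.0]
force: [-0.3, 0.9, -1.3]
opening: 0.0089
```

Call:
servo_tool([
  [[1,0.47,0.88,0,0,0,0],[1,0.47,0.88,0,0,0,0],[1,0,0,0,0,0,0]],
])

```text
t: 15.0
tool_pos: [0.5263, 0.2657, 0.176]
orientation: [-2.691, -1.622, -0.0]
force: [-1.2, 0.2, -0.9]
opening: 0.0085
```

Call:
servo_tool([
  [[1,0.47,0.88,0,0,0,0],[1,0.47,0.88,0,0,0,0],[1,0,0,0,0,0,0]],
])

```text
t: 15.3
tool_pos: [0.5272, 0.2674, 0.176]
orientation: [-2.691, -1.622, -0.0]
force: [0.4, -0.7, -1.3]
opening: 0.0086
```

Call:
servo_tool([
  [[1,0.47,0.88,0,0,0,0],[1,0.47,0.88,0,0,0,0],[1,0,0,0,0,0,0]],
])

```text
t: 15.6
tool_pos: [0.5282, 0.2692, 0.176]
orientation: [-2.691, -1.622, -0.0]
force: [-0.3, 0.3, -0.6]
opening: 0.0086
```

Call:
servo_tool([
  [[1,0.47,0.88,0,0,0,0],[1,0.47,0.88,0,0,0,0],[1,0,0,0,0,0,0]],
])

```text
t: 15.9
tool_pos: [0.5291, 0.2709, 0.176]
orientation: [-2.691, -1.622, -0.0]
force: [0.5, 0.9, -1.9]
opening: 0.0087
```

Call:
servo_tool([
  [[1,0.47,0.88,0,0,0,0],[1,0.47,0.88,0,0,0,0],[1,0,0,0,0,0,0]],
])

```text
t: 16.2
tool_pos: [0.5301, 0.2727, 0.176]
orientation: [-2.691, -1.622, -0.0]
force: [0.0, -0.2, -1.4]
opening: 0.0084
```

Call:
servo_tool([
  [[1,0.47,0.88,0,0,0,0],[1,0.47,0.88,0,0,0,0],[1,0,0,0,0,0,0]],
])

```text
t: 16.5
tool_pos: [0.531, 0.2745, 0.176]
orientation: [-2.691, -1.622, -0.0]
force: [-0.7, -0.2, -0.9]
opening: 0.0087
```

Call:
servo_tool([
  [[1,0.47,0.88,0,0,0,0],[1,0.47,0.88,0,0,0,0],[1,0,0,0,0,0,0]],
])

```text
t: 16.8
tool_pos: [0.5319, 0.2762, 0.176]
orientation: [-2.691, -1.622, -0.0]
force: [-0.7, -0.2, -1.2]
opening: 0.0086
```

Call:
servo_tool([
  [[1,0.47,0.88,0,0,0,0],[1,0.47,0.88,0,0,0,0],[1,0,0,0,0,0,0]],
])

```text
t: 17.1
tool_pos: [0.5329, 0.278, 0.176]
orientation: [-2.691, -1.622, -0.0]
force: [-0.1, -0.5, -1.0]
opening: 0.0087
```

Call:
servo_tool([
  [[1,0.47,0.88,0,0,0,0],[1,0.47,0.88,0,0,0,0],[1,0,0,0,0,0,0]],
])

```text
t: 17.4
tool_pos: [0.5338, 0.2798, 0.176]
orientation: [-2.691, -1.622, -0.0]
force: [0.5, -0.0, -0.6]
opening: 0.0086
```

Call:
servo_tool([
  [[1,0.47,0.88,0,0,0,0],[1,0,0,0,0,0,0]],
])

```text
t: 17.6
tool_pos: [0.5343, 0.2806, 0.176]
orientation: [-2.691, -1.622, -0.0]
force: [0.8, -0.2, -1.4]
opening: 0.0084
```

Call:
servo_tool([
  [[1,0.47,0.88,0,0,0,0],[1,0,0,0,0,0,0]],
])

```text
t: 17.8
tool_pos: [0.5348, 0.2815, 0.176]
orientation: [-2.691, -1.622, -0.0]
force: [-0.3, -0.1, -2.2]
opening: 0.0086
```

Call:
servo_tool([
  [[1,0.47,0.88,0,0,0,0],[1,0,0,0,0,0,0]],
])

```text
t: 18.0
tool_pos: [0.5352, 0.2822, 0.176]
orientation: [2.691, 1.622, -0.0]
force: [0.0, 0.4, -1.1]
opening: 0.0082
```

Call:
servo_tool([
  [[1,0.47,0.88,0,0,0,0],[1,0,0,0,0,0,0]],
])

```text
t: 18.2
tool_pos: [0.5356, 0.2826, 0.176]
orientation: [2.69, 1.621, -0.001]
force: [-1.6, -4.7, -0.4]
opening: 0.0087
```

The force opposing the motion is now 4.9 N, so this is buffer contact at x of about 0.126. I'm pushing on carefully.

Call:
servo_tool([
  [[1,0.47,0.88,0,0,0,0],[1,0,0,0,0,0,0]],
])

```text
t: 18.4
tool_pos: [0.5361, 0.2835, 0.176]
orientation: [2.69, 1.621, -0.001]
force: [-1.1, -5.4, -0.3]
opening: 0.0085
```

Call:
servo_tool([
  [[1,0.47,0.88,0,0,0,0],[1,0,0,0,0,0,0]],
])

```text
t: 18.6
tool_pos: [0.5366, 0.2844, 0.176]
orientation: [2.69, 1.621, -0.001]
force: [-2.0, -5.2, -0.6]
opening: 0.009
```

Call:
servo_tool([
  [[1,0.47,0.88,0,0,0,0],[1,0,0,0,0,0,0],[1,0,0,-0.4,0,0,0],[1,0,0,0,0,0,0]],
])

```text
t: 19.0
tool_pos: [0.5371, 0.2852, 0.1758]
orientation: [2.69, 1.621, -0.001]
force: [-2.7, -5.6, 1.5]
opening: 0.0086
```

```bash
python3 look.py 7; python3 - <<'E'
import cv2, numpy as np
o=[]
for n,(x,y,w,h) in(("top",(140,120,150,150)),("side",(150,230,150,150))):
    o.append(cv2.resize(cv2.imread(f"pics/{n}7.png")[y:y+h,x:x+w],(400,400),interpolation=cv2.INTER_CUBIC))
cv2.imwrite("pics/in7.png",np.hstack(o))
E
```

```text
19.0 [0.53706871 0.28518683 0.17580216] [-2.67 -5.58  1.51] [-0.852  0.271  0.049]
toolyaw 1.0844
('top', 'side') 0.20586288735121347
pos [0.5993 0.4074 0.1632] yaw 1.0965 pitch(nose up) 0.0158 roll(left up) 0.0911
rear [0.6313 0.4696 0.1643] tab [0.5384 0.2831 0.1889]
tab-tcp in sheet axes [-0.0011 -0.0009  0.0132]
rear in rack x 0.1286 y 0.0009 dyaw 0.0115
('side',) 0.19187280525310438
pos [0.6033 0.4054 0.154 ] yaw 1.0860 pitch(nose up) -0.0092 roll(left up) 0.0782
rear [0.6359 0.4673 0.1534] tab [0.5411 0.2825 0.1832]
tab-tcp in sheet axes [-0.0006 -0.0042  0.0078]
rear in rack x 0.1287 y -0.0043 dyaw 0.0010
```

View pics/in7.png

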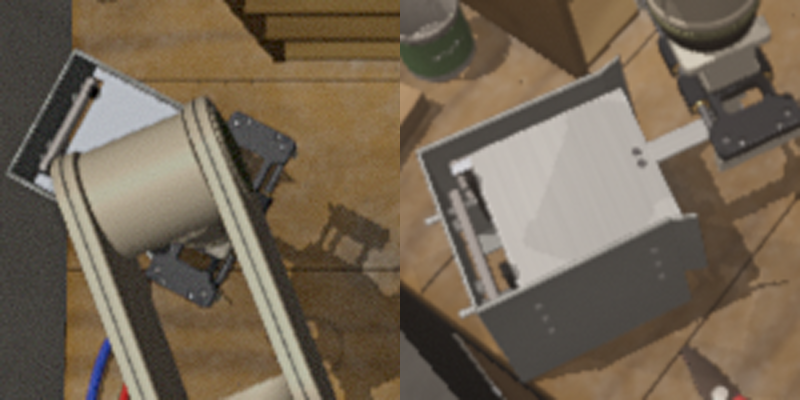

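The sheet lies square between the panels on the top rails with its rear edge against the buffer strips (side crop, edge from about (470,155) to (520,280)). The push force is about 6 N, which means roughly 4 mm of buffer travel. I'm releasing now.

Call:
servo_tool([
  [[1,0,0,0.2,0,0,0],[1,0,0,0,0,0,0],[-1,0,0,0,0,0,0],[-1,0,0,0,0,0,0],[-1,0,0,0,0,0,0],[-1,0,0,0,0,0,0],[-1,0,0,0,0,0,0],[-1,0,0,0,0,0,0],[-1,0,0,0,0,0,0],[-1,0,0,0,0,0,0]],
], force=5)

```text
t: 20.1
tool_pos: [0.5371, 0.2858, 0.1758]
orientation: [-2.691, -1.622, -0.0]
force: [-0.4, 0.7, -0.1]
opening: 0.0687
```

Call:
servo_tool([
  [[-1,0,0,10,0,0,0],[-1,0,0,20,0,0,0],[-1,0,0,30,0,0,0],[-1,0,0,40,0,0,0],[-1,0,-40,20,0,0,0],[-1,0,-45,0,0,0,0],[-1,0,-45,0,0,0,0],[-1,0,-45,0,0,0,0],[-1,0,-40,0,0,0,0],[-1,0,0,0,0,0,0]],
])

```text
t: 21.1
tool_pos: [0.5372, 0.0664, 0.297]
orientation: [2.693, 1.614, 0.0]
force: [-0.8, 1.2, 0.0]
opening: 0.0928
```

```bash
python3 look.py 8 | head -1; python3 - <<'E'
from six import *
I={n:cv2.imread(f"pics/{n}8.png") for n in("top","side")}
for c in(("top","side"),("side",)):
    q,r=sheet6({k:I[k] for k in c},np.array([.5993+.001,.4074-.001,.154]),1.085,w=2); print(c,r); report(q)
o=[cv2.resize(I[n][y:y+150,x:x+150],(400,400),interpolation=cv2.INTER_CUBIC) for n,(x,y) in(("top",(140,120)),("side",(150,230)))]
cv2.imwrite("pics/in8.png",np.hstack(o))
E
```

```text
21.1 [0.53724147 0.06638007 0.29698698] [-0.8   1.17  0.04] [-0.043 -0.04   0.026]
('top', 'side') 0.28940391520638115
pos [0.5984 0.4078 0.165 ] yaw 1.0928 pitch(nose up) 0.0033 roll(left up) 0.0891
rear [0.6306 0.47   0.1652] tab [0.5371 0.2841 0.1924]
rear in rack x 0.1286 y 0.0017 dyaw 0.0078
('side',) 0.19442214832047747
pos [0.6027 0.4056 0.1552] yaw 1.0832 pitch(nose up) -0.0081 roll(left up) 0.0779
rear [0.6355 0.4674 0.1546] tab [0.5401 0.2828 0.1842]
rear in rack x 0.1286 y -0.0039 dyaw -0.0018
```

View pics/in8.png

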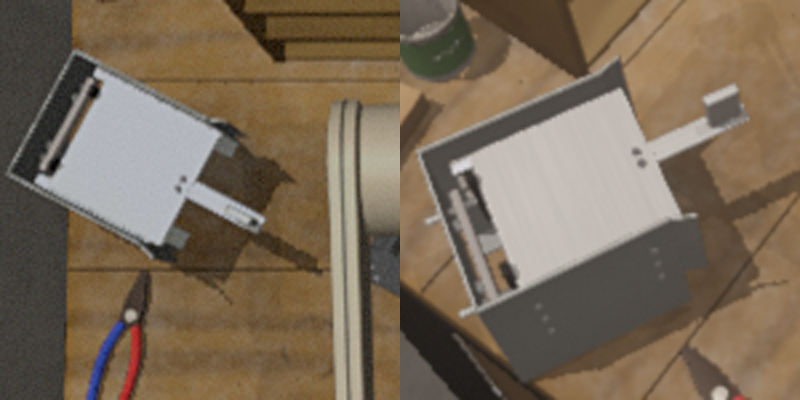

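The shelf looks seated and released. The fitted roll is suspect because the panel hides the left edge in the side view, so I'm refitting without that edge.

```bash
python3 - <<'E'
from six import *
I={n:cv2.imread(f"pics/{n}8.png") for n in("top","side")}
# side-only left-free edges; visible rear part and front, right edge
ed=[((h,.02),(h,-.06)),((-h,-.06),(-h,-.03)),((-h,.025),(-h,.045)),((h-.01,-h),(-h+.01,-h))]
G={n:gaussian_filter(im.astype(float).mean(2),.5) for n,im in I.items()}
for roll in(-.04,-.02,0,.02,.04,.08):  # score flat hypotheses, re-optimising x,y,yaw, z fixed by rails .154
    def res(p):
        Rm=R.from_euler("ZX",[p[2],roll]); out=[]
        for n in I:
            for A,B in ed:
                A=np.array([*A,.004]);B=np.array([*B,.004])
                P=A+(B-A)*np.linspace(0,1,16)[:,None]; X=Rm.apply(P)+[p[0],p[1],.154]
                X2=Rm.apply(P*[1,1,1]-[0,0,0]+(np.array([-.5,0,0]) if A[0]==B[0] and A[0]>0 else np.array([.5,0,0]) if A[0]==B[0] else np.array([0,.5,0]))*.004)+[p[0],p[1],.154]
                X3=2*X-X2
                s=lambda Y:map_coordinates(G[n],proj(n,Y)[:,::-1].T,order=1)
                out.append(np.mean(np.abs(s(X2)-s(X3))))
        return -np.mean(out)
    from scipy.optimize import minimize
    b=min((minimize(res,[.6005+a,.407+c,1.085],method="Nelder-Mead",options=dict(initial_simplex=np.array([.6005+a,.407+c,1.085])+np.array([[0,0,0],[.003,0,0],[0,.003,0],[0,0,.02]]))) for a in(-.002,.002) for c in(-.002,.002)),key=lambda r:r.fun)
    print(roll,b.x.round(4),round(b.fun,2))
E
```

```text
-0.04 [0.5999 0.4081 1.0889] -65.25
-0.02 [0.6002 0.408  1.0894] -64.93
0 [0.6006 0.4079 1.0891] -64.03
0.02 [0.601  0.4076 1.0884] -62.69
0.04 [0.6013 0.4075 1.0875] -60.98
0.08 [0.6036 0.4062 1.0881] -57.58
```

```bash
python3 -c "
from plant import job
print(job.close_job())"
```

```text
the job is handed in; nothing more can be done
None
```

The shelf is in the rack on the 154 mm rails, released and resting against the buffer, and the job is handed in at about 21 s of robot time. `close_job` gave no verdict.

- **Rail choice:** the tall jar is the one in the rack. Its lid triangulated at 136 mm, against 104 and 80 mm for the two jars on the bench.
- **Insertion:** I held the shelf by its tab, entered about 7 mm above the rails and lowered it until it touched. Rail contact came at an underside height of 154 mm, judged from the arm's position.
- **Buffer:** I felt it at about 5 N, then pushed about 3.5 mm further, up to about 6 N. I estimate 3.5–4.5 mm of buffer travel from the push distance and force rise, since the buffer itself can't be read directly. Force readings stayed below about 7 N.
- **Last checks:** after release the shelf's rear edge is about 129 mm deep, roughly 1 mm off centre and within 0.01 rad of straight. The gripper is open and well clear.
- **What disagreed:**
  - The free pose fit gave a false roll of about 0.08 rad, because the side panel hides the left edge.
  - A refit without that edge fits 0.08 worst, but does not separate roll values near zero (scores −0.04 slightly better than 0). Flatness therefore rests mainly on the height at contact and the last picture.
  - The two cameras also differed by 2–5 mm sideways, within about the calibration error.

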